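Fetch the spare spout from the box with the hidden catch

ROBOT

A 7-joint arm with a two-finger parallel gripper is mounted at the origin on a cart in front of the work surface, level with it; the furniture and walls round the work are solid. World frame = base frame: x ahead of the robot, y to its left, z up, the work surface at z = 0. Lengths are in m, angles in rad, forces in N, time in s.
With the tool pointing down it reaches from about 0.4 to 0.85 m from the base axis. Payload 10.4 kg.
Tool frame: the origin (TCP) lies between the finger pads; the fingertips stand manip.finger_overhang ahead of it and the grasp point (between the pads) lies 11 mm behind it (manip.finger_overhang is the distance from the TCP to the fingertips, in m); x points along the fingers, z is the direction in which the jaws open and shut, and the axes are right-handed (so a half turn about x gives the same grasp; the last joint's range is limited). The gripper opens to 85 mm and grips with 20 to 120 N. Pads are 22 mm wide; open, the fingers measure 114 mm over their backs; the gripper's body (76 mm by 85 mm) begins 54 mm behind the grasp point. The pads swing forward as they close: fully open they stand 13 mm farther back than shut.
Start: joints at [1.321, 0.332, -0.065, 1.46, 0.022, 1.35, -0.088], TCP at [0.141, -0.609, 0.239] pointing down, gripper open.
Joint ranges: [-2.6, 2.6], [-0.5, 2.12], [-1.47, 1.34], [0.16, 2.42], [-1.27, 4.41], [0.06, 2.06], [-2.6, 2.6]. Speed limits (rad/s): [2.22, 2.22, 2.79, 2.79, 3.14, 3.14, 3.14].

INTERFACE

Orientations are given as a unit quaternion [x, y, z, w].
In Python, from workcell import get_obs, camera, workorder, manip gives the robot as it stands. The module is installed in compiled form; this text tells all that it offers.
- The arm moves only by the tool play_rows, never from a script. Its argument "increments" is text: rows parted by semicolons, each of 4 numbers parted by spaces: the shift along the tool's x, y, z in m, then the turn about the tool's x in rad. A call has 1 to 20 rows; each row shifts and turns the pose as measured when the row begins, along the tool's axes as they then stand; what a row does not reach is not made up. A row lasts 1/10 s, in which the tool goes at most 50 mm and 8.59 degrees, less where a joint would pass 70% of its speed; a pose out of reach is approached as far as the arm can. A call is refused whole if a number of a shift passes 0.05 or a number of a turn 0.15, either way. A call with a gripper value outside its range is refused whole. "hand" is the gripper command: -1 is fully open, 1 is shut, values between are in proportion, set as the call begins (left out, the last holds). The fingers move at their own pace and stop on an object; "squeeze" is the grip in N (left out, the last holds). Time passes only in rows, so rows that do not move let the fingers close. It gives the time, the measured TCP pose, the force and the opening at its end, in the units of the state.
- get_obs(): the state, without advancing time (a new reading comes with each control period).
- camera(name): name is "scene" or "top"; returns a dict with "img" (384x512x3 uint8, blue, green, red), "fov_y" (degrees; the focal length in pixels is half the picture's height over the tangent of half this angle, whatever the lens; pixels are square), "cx", "cy" (the principal point, pixels), "R" (3x3) and "t" (3): a world point X has camera coordinates R X + t. Camera axes: x right, y down, z forward; pixel columns grow to the right and rows downward; lengths in m; the calibration is good to about 2 mm. A picture is of the moment at which its call begins. There is no depth.
- workorder.hand_in(): hands the job in, once; it reports no verdict.
The state is a dict: "clock": time; "joint_pos": joint angles; "joint_velocities": joint speeds; "tau": joint torques, N m; "position": TCP position; "ee_rot": TCP orientation; "ft_force": force on the tool from outside, world axes, zero at the start; "torque": the same for the moment, N m; "grip_width": opening from 0.0 (shut) to 1.0 (fully open).
Only numpy, scipy, OpenCV 4.12 (cv2) and the standard library are available. Lean on these libraries where they do the work, as an engineer would, in place of code of your own. Each camera call takes 0.05 s, during which the arm holds its last target.

TASK

Get the dispenser's spare spout out of the closed metal service box and stand it upright on the white cutting mat. The box's lid is held by a hidden catch: feel along the row of five look-alike slats on its front edge for the one that sinks in, and press that one right down so that the lid springs ajar; then slide the lid open, take the spout out, stand it on the mat and let go, and push the lid shut again until the catch holds it. Leave the shaker, toothpick jar and bowl where they stand.

Things in the scene. Friction and masses are not known exactly. Their poses are not given: they have to be found in the camera images.
- service_box: Brushed-metal box fixed to the table, 137 mm deep (its x), 250 mm long (its y), 70 mm high; origin at the centre of its underside, -x is its front. The front top edge is a strip of five slats; behind it lie the compartment under the lid (-y end) and a closed deck 59 mm high (+y end) over which the lid slides.
- slat_strip (a point): Middle of the strip of five identical steel slats along the box's front, on their top face, 70 mm above the table and 42 mm in front of the box's origin; axes as the box's. Each slat is 42 mm (x) by 43 mm (y), rounded edges; centres at y = -88, -44, 0, +44, +88 mm from here. The wall in front of them is 56 mm high; 26 mm behind this line the lid's edge is level with them.
- slat_right (a point): Middle of the top face of the slat at the strip's -y end. Four slats are dummies: they give 2 mm at about 5 N and stop hard. One, a different one each time, hides the recess: it starts to give at about 1 N, softly (0.2 N per mm). Fingertips moved along 1.5 mm below the top faces feel about 3 to 6 N on a dummy, under 2 N on the soft slat. Nothing shows which it is.
- slat_left (a point): Middle of the top face of the slat at the strip's +y end. Whichever slat is the soft one sinks 12 mm when pressed (about 4 N at the bottom) and comes back up when let go; from 7 mm down it frees the lid, which then springs about 20 mm ajar by itself.
- lid (a joint): How far the lid has slid open along the box's +y (m): 0 shut, about 0.02 sprung ajar, 0.108 fully open. Friction about 1 N. Over the last 20 mm of closing the catch and a spring push back with some 4 N, and near the end the catch snaps in by itself; shutting takes about 10 N at most. Caught, it stays within 2 mm of 0.
- lid_handle (a point): Middle of the lid's grip, a dark upright bar 40 mm (box x) by 14 mm (box y) that stands 25 mm above the lid, 71 to 95 mm above the table; this point is 84 mm up and moves with the lid; axes as the box's. Pinch it from above with the fingers closing along the box's y.
- compartment_floor (a point): Centre of the floor of the compartment, 11 mm above the table; axes as the box's. Inside it is 104 mm long (box y) and 76 mm wide (box x), and its walls reach 64 mm above the table. With the lid fully open its whole length is uncovered.
- spout_mid (a point): The spare spout, cream plastic, a stepped round piece 33 mm in diameter and 48 mm high, about 40 g, standing upright in the compartment; this point is on its axis, half-way up, z along the axis. Grasp it from above round the 33 mm diameter, fingers closing along the box's y, opened to about 50 mm so that they clear the compartment's ends.
- board: White milky cutting mat fixed to the table at the robot's right, 155 mm (its x) by 225 mm (its y), 4 mm thick; origin at the centre of its underside. Its +y half is clear; the shaker and a fork occupy its -y end. Behind mat and box stands a tall black wire rack; its front is about 0.64 m ahead of the robot's base: keep the wrist clear of it.
- shaker: Glass pepper shaker with a steel cap, 43 mm in diameter, 75 mm high, standing in the -y half of the mat; origin at the centre of its underside.
- toothpicks: Red toothpick jar, 46 mm in diameter, 66 mm high, standing to the left of the service box; origin at the centre of its underside.
- rice_bowl: White bowl upside down, 89 mm in diameter, 53 mm high, behind the box; origin at the centre of its underside.

How it is judged:
By the outcome, as a careful person would: the job done as asked, in the order asked, and still so for the second after the job is handed in, with the robot touching nothing.
It also fails if it takes over 72 s, if anything falls off the work surface, if the arm or the gripper's body presses on something with over 40 N, if the wrist force passes 120 N, or if a joint passes its speed limit or range.

## Working session

There is one attempt and no reset: what is moved stays moved. The work goes in short steps, Python scripts to look and compute and a tool call to move; the robot and the scene stay as the last step left them, time stands still between calls to the robot, and variables do not carry over. Pictures are saved under pics/ and viewed, and the job is handed in when it is done.

Besides the shell and the picture viewer there is one more tool, called after ">>>" as a command line: name --argument value ..., lists and objects as JSON in quotes. play_rows: Moves the arm, as the interface text tells. Its arguments: {"type":"object","properties":{"increments":{"type":"string"},"hand":{"type":"number"},"squeeze":{"type":"number"}},"required":["increments"]}

```bash
mkdir -p pics
python3 - <<'E'
from workcell import get_obs,camera,manip
import cv2,numpy as np
o=get_obs()
for k,v in o.items(): print(k,np.round(v,4))
print(manip.finger_overhang)
for n in("scene","top"):
    c=camera(n); cv2.imwrite(f"pics/{n}0.png",c["img"]); np.savez(f"{n}.npz",**c)
    print(n,c["fov_y"],c["cx"],c["cy"],np.round(c["R"],4).tolist(),np.round(c["t"],4))
E
```

```text
clock 0.0
joint_pos [ 1.3214  0.3329 -0.0647  1.461   0.0216  1.3499 -0.0885]
joint_velocities [ 0.0018  0.0005 -0.0008  0.0001 -0.0001 -0.0011  0.001 ]
tau [ 1.10000e-03 -6.25438e+01  4.96000e-02 -3.91608e+01  1.63000e-02
  9.60000e-03 -0.00000e+00]
position [ 0.1404 -0.6086  0.2385]
ee_rot [ 0.4405  0.5538 -0.4399  0.553 ]
ft_force [-0.2181 -0.1419 -0.5015]
torque [-0.0152 -0.0016 -0.0198]
grip_width 0.9978
0.008
scene 48.84035961053727 257.772857293454 188.80769094372192 [[-0.6996, -0.7144, -0.0137], [-0.4854, 0.4892, -0.7246], [0.5244, -0.5003, -0.689]] [0.3621 0.3599 0.8626]
top 46.43999563569902 250.933342547243 191.70517248015096 [[0.0049, -1.0, -0.0034], [-0.9973, -0.0046, -0.0739], [0.0739, 0.0037, -0.9973]] [-0.0567  0.5686  1.2801]
```

View pics/scene0.png

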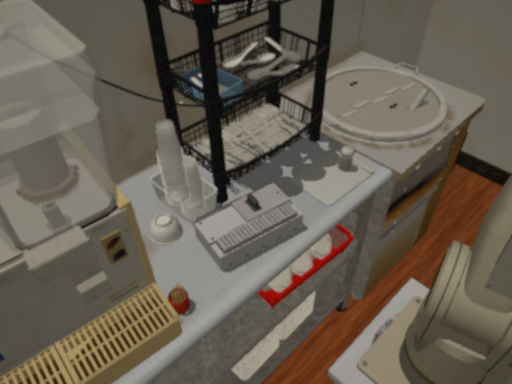

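View pics/top0.png

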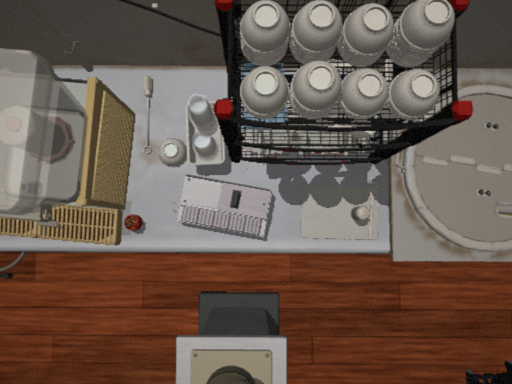

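Run:
```python
import cv2
t=cv2.imread("pics/top0.png");s=cv2.imread("pics/scene0.png")
cv2.imwrite("pics/tz.png",cv2.resize(t[165:245,170:290],None,fx=6,fy=6,interpolation=cv2.INTER_CUBIC))
cv2.imwrite("pics/tz2.png",cv2.resize(t[170:250,290:400],None,fx=6,fy=6,interpolation=cv2.INTER_CUBIC))
cv2.imwrite("pics/sz.png",cv2.resize(s[175:275,185:315],None,fx=6,fy=6,interpolation=cv2.INTER_CUBIC))
```

```text
(no output)
```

View pics/tz.png

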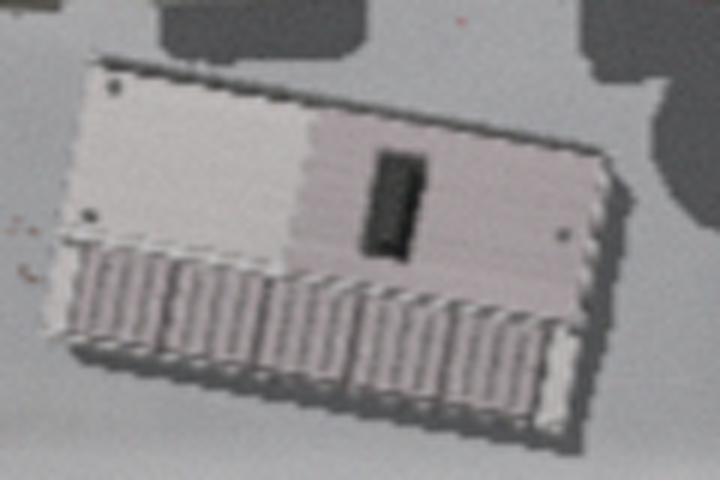

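View pics/sz.png

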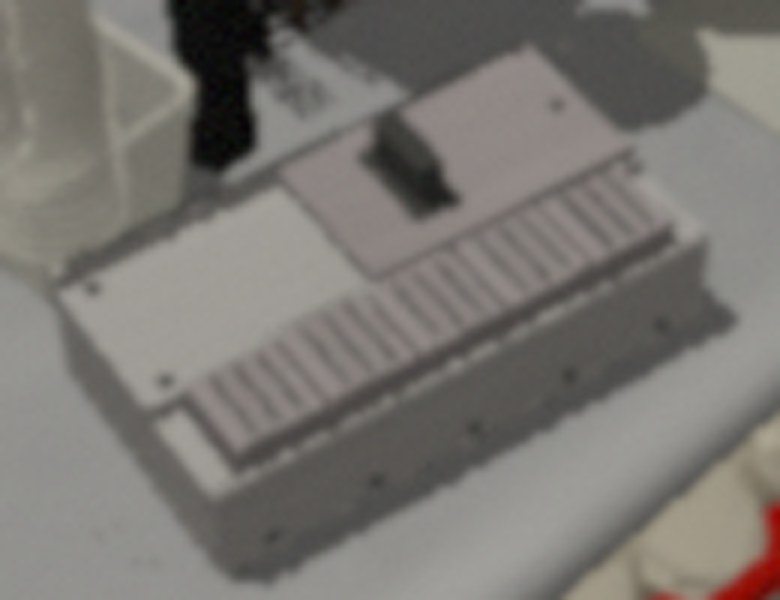

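View pics/tz2.png

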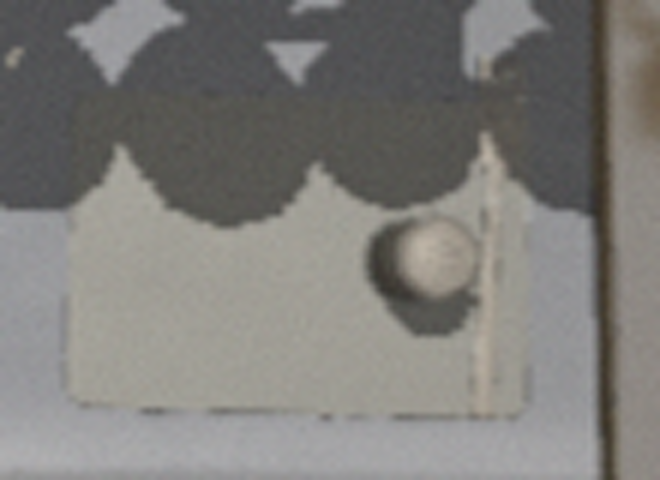

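```bash
cat > h.py <<'E'
import numpy as np,cv2
def ray(name,u,v,z):
    c=np.load(f"{name}.npz");R=c["R"];t=c["t"]
    f=192/np.tan(np.radians(float(c["fov_y"]))/2)
    d=R.T@np.array([(u-float(c["cx"]))/f,(v-float(c["cy"]))/f,1]);o=-R.T@t
    return o+d*(z-o[2])/d[2]
def Z(name,p,o,k,z): return ray(name,o[0]+(p[0]+.5)/k-.5,o[1]+(p[1]+.5)/k-.5,z)
def proj(name,X):
    c=np.load(f"{name}.npz");f=192/np.tan(np.radians(float(c["fov_y"]))/2)
    p=c["R"]@np.asarray(X)+c["t"]; return p[:2]/p[2]*f+[float(c["cx"]),float(c["cy"])]
E
python3 - <<'E'
from h import *
t=lambda p,z:Z("top",p,(170,165),6,z)
s=lambda p,z:Z("scene",p,(185,175),6,z)
m=lambda p,z:Z("top",p,(290,170),6,z)
T=[t(p,.07) for p in((88,247),(72,340),(550,322),(533,415))]
for p in T: print(np.round(p,4))
print("c",np.mean(T,0), "len",np.linalg.norm(T[0]-T[2]),np.linalg.norm(T[0]-T[1]))
d=(T[0]+T[1]-T[2]-T[3]);print("yaw of +y",np.degrees(np.arctan2(-d[0],d[1])))
# scene slat corners
S=[s(p,.07) for p in((185,395),(240,465),(612,170),(675,228))]
for p in S: print("s",np.round(p,4))
d=(S[0]+S[1]-S[2]-S[3]);print(np.mean(S,0),np.degrees(np.arctan2(-d[0],d[1])))
print("box bottom front corners: top",t((70,350),0),t((580,452),0),"scene",s((232,578),0),s((730,320),0))
print("box rim corners top60",t((45,335),.06),t((575,430),.06))
print("handle top",t((400,152),.095),t((390,260),.095), "c",t((403,205),.095))
print("mat",[np.round(m(p,.004),4) for p in((75,95),(70,402),(525,415),(525,105))])
print("shaker cap",m((437,257),.075),"rack front? ")
print("top/back corners",t((95,62),.059),t((605,155),.07))
E
```

```text
[0.525  0.1318 0.07  ]
[0.4818 0.1385 0.07  ]
[ 0.4912 -0.0833  0.07  ]
[ 0.4482 -0.0756  0.07  ]
c [0.48656886 0.02785606 0.07      ] len 0.21773115750015481 0.04374246901543046
yaw of +y -8.927635170026148
s [0.5206 0.1385 0.07  ]
s [0.4784 0.1461 0.07  ]
s [ 0.4853 -0.0751  0.07  ]
s [ 0.4427 -0.0686  0.07  ]
[0.48174098 0.03523467 0.07      ] -9.418806242065472
box bottom front corners: top [0.47742948 0.15049575 0.        ] [ 0.42894563 -0.09952926  0.        ] scene [0.48149431 0.15403993 0.        ] [ 0.42904369 -0.09540164  0.        ]
box rim corners top60 [0.48416098 0.15278766 0.06      ] [ 0.44113502 -0.09532371  0.06      ]
handle top [ 0.56809626 -0.01402077  0.095     ] [ 0.51871036 -0.0098231   0.095     ] c [ 0.54384085 -0.01556697  0.095     ]
mat [array([ 0.5894, -0.2046,  0.004 ]), array([ 0.4393, -0.2017,  0.004 ]), array([ 0.4341, -0.4229,  0.004 ]), array([ 0.5855, -0.4254,  0.004 ])]
shaker cap [ 0.50865823 -0.36379384  0.075     ] rack front? 
top/back corners [0.61283599 0.13154374 0.059     ] [ 0.569082   -0.10870399  0.07      ]
```

```bash
cat >> h.py <<'E'
from scipy.spatial.transform import Rotation as Ro
TH=-0.16
BX=np.array([np.cos(TH),np.sin(TH),0]);BY=np.array([-np.sin(TH),np.cos(TH),0])
def st(tip=None,zdir=None):
    """print state; tool-axis displacement to put fingertip at tip; turn to align tool z with zdir (mod pi)"""
    from workcell import get_obs
    o=get_obs();R=Ro.from_quat(o["ee_rot"]).as_matrix();p=np.array(o["position"])
    print("t",round(float(o["clock"]),2),"tip",np.round(p+R[:,0]*.008,4),"F",np.round(o["ft_force"],2),"w",round(float(o["grip_width"]),3),"q",np.round(o["joint_pos"],2))
    if zdir is not None:
        zt=R.T@zdir;a=np.arctan2(-zt[1],zt[2]);a=(a+np.pi/2)%np.pi-np.pi/2
        print("turn",round(float(a),3),"other",round(float(a-np.sign(a)*np.pi),3))
    if tip is not None:
        print("shift",np.round(R.T@(np.asarray(tip)-p-R[:,0]*.008),4))
    return o,R,p
E
python3 - <<'E'
from h import *
o,R,p=st([.45,-.06,.2],BY);print(np.round(R,3))
E
```

```text
t 0.1 tip [ 0.1404 -0.6087  0.2306] F [ 0.17 -0.69 -0.48] w 0.998 q [ 1.32  0.33 -0.06  1.46  0.02  1.35 -0.09]
turn 0.387 other -2.755
shift [ 0.0312  0.425  -0.465 ]
[[-0.     0.974  0.225]
 [ 0.001  0.225 -0.974]
 [-1.    -0.    -0.001]]
```

>>> play_rows --increments "0 .03 -.033 0;0 .03 -.033 0;0 .03 -.033 0;0 .03 -.033 0;0 .03 -.033 0;0 .03 -.033 0;0 .03 -.033 0;0 .03 -.033 0;0 .03 -.033 0;0 .03 -.033 0;0 .03 -.033 0;0 .03 -.033 0" --hand 1

```text
clock: 1.3
position: [0.4061, -0.1276, 0.234]
ee_rot: [0.443, 0.553, -0.444, 0.548]
ft_force: [1.4, -1.0, -0.0]
grip_width: 0.004
```

Run:
```python
from h import *
SC=np.array([.484,.030,.07])
o,R,p=st(SC-.088*BY+[0,0,.02],BY)
```

```text
t 1.3 tip [ 0.4061 -0.1275  0.226 ] F [ 1.38 -1.04 -0.04] w 0.004 q [ 0.83 -0.08 -0.59  1.92 -0.05  1.29 -1.1 ]
turn 0.376 other -2.766
shift [ 0.1358  0.0783 -0.0547]
```

>>> play_rows --increments "0 0 0 .13;0 0 0 .13;0 0 0 .13;0 0 0 0"

```text
clock: 1.7
position: [0.4084, -0.1197, 0.2336]
ee_rot: [-0.541, -0.457, 0.543, -0.452]
ft_force: [0.0, 0.4, -0.2]
grip_width: 0.001
```

Run:
```python
from h import *
SC=np.array([.484,.030,.07])
o,R,p=st(SC-.088*BY+[0,0,.015],BY)
```

```text
t 1.7 tip [ 0.4084 -0.1197  0.2256] F [ 0.    0.43 -0.18] w 0.001 q [ 0.84 -0.08 -0.62  1.92 -0.05  1.29 -1.51]
turn -0.015 other 3.127
shift [ 0.1404  0.0508 -0.0722]
```

>>> play_rows --increments ".02 .014 -.02 -.01;.03 .014 -.02 0;.03 .012 -.017 0;.03 .012 -.016 0;.02 0 0 0;.01 0 0 0;0 0 0 0"

```text
clock: 2.4
position: [0.4729, -0.0553, 0.0888]
ee_rot: [-0.533, -0.465, 0.535, -0.461]
ft_force: [0.3, -0.2, 1.1]
grip_width: -0.0
```

Run:
```python
from h import *
SC=np.array([.484,.030,.07])
o,R,p=st(SC-.088*BY+[0,0,.0],BY)
c=__import__("workcell").camera("scene");cv2.imwrite("pics/s1.png",cv2.resize(c["img"][130:280,170:330],None,fx=4,fy=4,interpolation=cv2.INTER_CUBIC))
```

```text
t 2.4 tip [ 0.4729 -0.0553  0.0808] F [ 0.35 -0.18  1.05] w -0.0 q [ 0.68  0.23 -0.72  1.98  0.18  1.   -1.83]
turn 0.019 other -3.123
shift [ 0.0108 -0.0026  0.002 ]
```

View pics/s1.png

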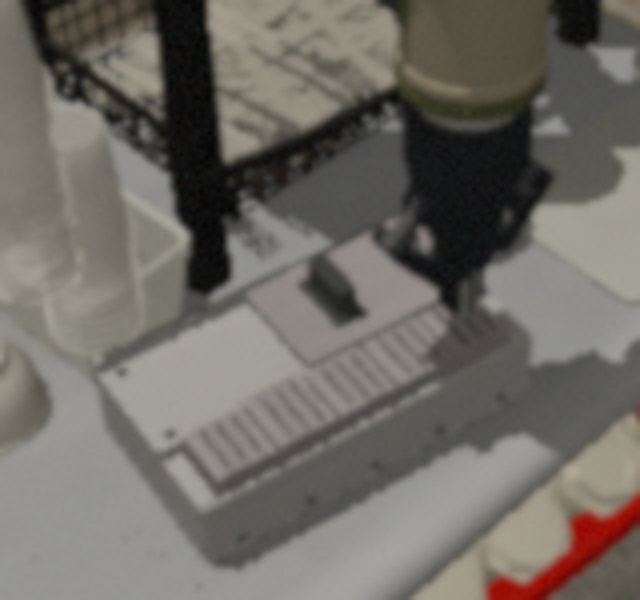

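>>> play_rows --increments ".005 -.002 .002 .01;.004 0 0 0;.003 0 0 0;0.001 0 0 0"

```text
clock: 2.85
position: [0.4722, -0.0593, 0.0788]
ee_rot: [0.537, 0.46, -0.537, 0.46]
ft_force: [-0.2, -0.5, 0.3]
grip_width: -0.0
```

Run:
```python
from h import *
SC=np.array([.484,.030,.07])
o,R,p=st(SC-.088*BY+[0,0,.0],BY)
```

```text
t 2.85 tip [ 0.4722 -0.0593  0.0708] F [-0.22 -0.54  0.31] w -0.0 q [ 0.68  0.24 -0.71  1.99  0.19  0.97 -1.85]
turn 0.006 other -3.135
shift [ 0.0008 -0.0026 -0.0021]
```

>>> play_rows --increments ".0012 -.0026 -.002 0;0.001 0 0 0;0.001 0 0 0;.0005 0 0 0"

```text
clock: 3.25
position: [0.4702, -0.0569, 0.076]
ee_rot: [0.537, 0.459, -0.537, 0.461]
ft_force: [-5.0, -0.4, 10.1]
grip_width: 0.002
```

>>> play_rows --increments "-.006 0 0 0;0 0 -.022 0;0 0 -.022 0;0 0 0 0"

```text
clock: 3.65
position: [0.4777, -0.0127, 0.0831]
ee_rot: [0.538, 0.459, -0.537, 0.461]
ft_force: [-0.0, -0.7, -0.1]
grip_width: 0.001
```

Run:
```python
from h import *
SC=np.array([.484,.030,.07])
o,R,p=st(SC-.044*BY+[0,0,.0],BY)
```

```text
t 3.65 tip [ 0.4777 -0.0127  0.0751] F [-0.04 -0.67 -0.15] w 0.001 q [ 0.61  0.24 -0.74  1.99  0.2   0.98 -1.95]
turn 0.005 other -3.137
shift [ 0.0051 -0.0006  0.0009]
```

>>> play_rows --increments ".004 0 0 0;0.001 0 0 0;0.001 0 0 0;0 0 0 0"

```text
clock: 4.05
position: [0.4779, -0.0137, 0.077]
ee_rot: [0.538, 0.458, -0.537, 0.461]
ft_force: [-1.2, 0.4, 1.7]
grip_width: -0.005
```

>>> play_rows --increments "0.0008 0 0 0;0 0 0 0"

```text
clock: 4.25
position: [0.478, -0.0141, 0.0762]
ee_rot: [0.538, 0.458, -0.537, 0.46]
ft_force: [-0.7, 0.5, 0.9]
grip_width: 0.003
```

>>> play_rows --increments "0.0015 0 0 0;0.0015 0 0 0;0 0 0 0"

```text
clock: 4.55
position: [0.478, -0.0146, 0.0729]
ee_rot: [0.538, 0.458, -0.537, 0.46]
ft_force: [0.1, 1.0, 2.3]
grip_width: 0.001
```

>>> play_rows --increments "0.002 0 0 0;0.002 0 0 0;0.0015 0 0 0;.001 0 0 0;0 0 0 0"

```text
clock: 5.05
position: [0.478, -0.0146, 0.0661]
ee_rot: [0.538, 0.458, -0.537, 0.46]
ft_force: [-2.4, 0.7, 5.6]
grip_width: 0.001
```

Run:
```python
from h import *
o,R,p=st(None,BY)
c=__import__("workcell").camera("scene");cv2.imwrite("pics/s2.png",cv2.resize(c["img"][130:280,170:330],None,fx=4,fy=4,interpolation=cv2.INTER_CUBIC))
```

```text
t 5.05 tip [ 0.4781 -0.0146  0.0581] F [-2.45  0.7   5.65] w 0.001 q [ 0.6   0.27 -0.73  2.    0.23  0.95 -1.97]
turn 0.003 other -3.139
```

View pics/s2.png

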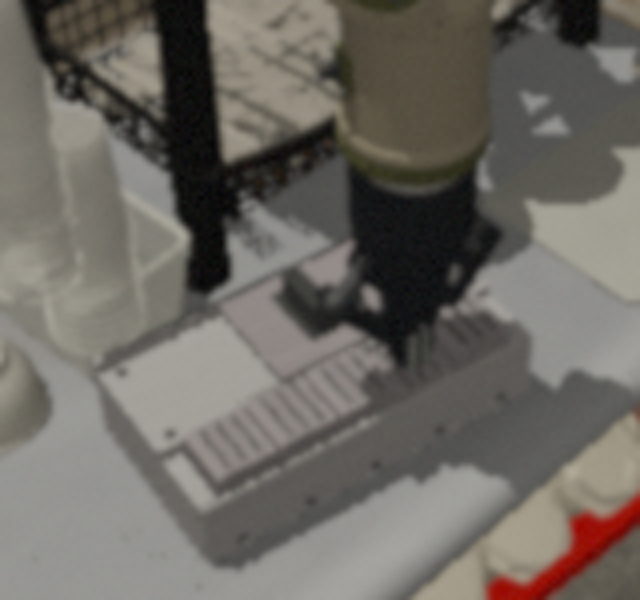

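>>> play_rows --increments "-.03 0 0 0;-.04 0 0 0;-.04 0 .02 0;0 0 .04 0;0 0 .04 0;0 0 0.03 0;0 0 0 0" --hand 0.1

```text
clock: 5.8
position: [0.4555, -0.1483, 0.1796]
ee_rot: [-0.537, -0.458, 0.538, -0.461]
ft_force: [0.5, 0.0, -0.5]
grip_width: 0.45
```

Run:
```python
from h import *
o,R,p=st(None,BY)
from workcell import camera
for n,(a,b,c,d) in {"scene":(180,280,180,320),"top":(165,245,170,290)}.items():
  c0=camera(n);cv2.imwrite(f"pics/{n}3.png",cv2.resize(c0["img"][a:b,c:d],None,fx=6 if n=="top" else 5.5,fy=6 if n=="top" else 5.5,interpolation=cv2.INTER_CUBIC))
```

```text
t 5.8 tip [ 0.4555 -0.1483  0.1716] F [ 0.49  0.03 -0.45] w 0.45 q [ 0.84  0.1  -0.65  1.89  0.07  1.17 -1.56]
turn 0.005 other -3.136
```

View pics/scene3.png

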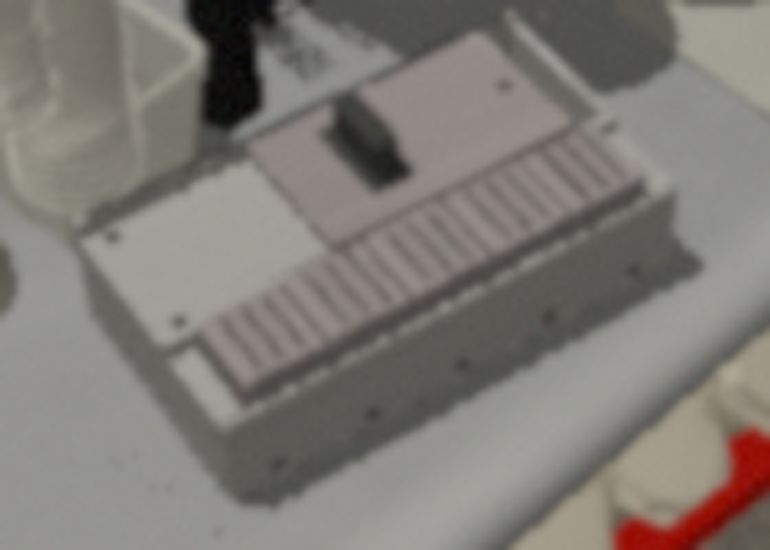

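View pics/top3.png

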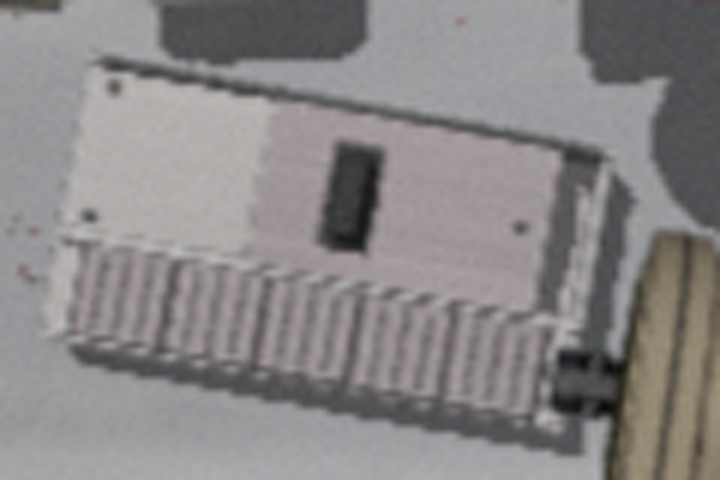

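Run:
```python
from h import *
t=lambda p,z:Z("top",p,(170,165),6,z)
s=lambda p,z:Z("scene",p,(180,180),5.5,z)
for p in((342,148),(376,152),(362,243),(330,240),(353,195)): print(np.round(t(p,.095),4))
for p in((352,98),(385,137),(368,117)): print("s",np.round(s(p,.095),4))
print("base outline",[np.round(t(p,.071),4) for p in((333,142),(385,150),(368,252),(318,245))])
print("base s",[np.round(s(p,.071),4) for p in((322,130),(375,188),(412,165))])
SC=np.array([.484,.030,.07])
print("lid ends top",t((555,150),.07),t((530,305),.07),"far",t((275,100),.07),t((250,248),.07))
```

```text
[0.5698 0.0125 0.095 ]
[ 0.568 -0.003  0.095]
[0.5264 0.003  0.095 ]
[0.5277 0.0176 0.095 ]
[0.5483 0.0073 0.095 ]
s [0.561  0.0068 0.095 ]
s [0.5316 0.0135 0.095 ]
s [0.5466 0.0101 0.095 ]
base outline [array([0.5745, 0.0181, 0.071 ]), array([ 0.5709, -0.0061,  0.071 ]), array([0.5233, 0.0014, 0.071 ]), array([0.5264, 0.0247, 0.071 ])]
base s [array([0.5736, 0.0158, 0.071 ]), array([0.5284, 0.0239, 0.071 ]), array([0.5268, 0.0015, 0.071 ])]
lid ends top [ 0.5713132  -0.08538691  0.07      ] [ 0.49906103 -0.07399724  0.07      ] far [0.5941411  0.04547293 0.07      ] [0.52492459 0.05636514 0.07      ]
```

Run:
```python
from h import *
st([.548,.0085,.13],BY)
```

```text
t 5.9 tip [ 0.4564 -0.1443  0.1716] F [ 0.6   0.45 -0.34] w 0.452 q [ 0.84  0.1  -0.65  1.89  0.07  1.17 -1.56]
turn 0.01 other -3.132
shift [ 0.0414  0.0676 -0.1649]
```

>>> play_rows --increments "0 .016 -.04 0.01;0.01 .017 -.04 0;0.01 .017 -.04 0;0.01 .017 -.04 0;0.01 0 0 0;0 0 0 0"

```text
clock: 6.5
position: [0.5502, 0.016, 0.1373]
ee_rot: [0.538, 0.459, -0.537, 0.46]
ft_force: [-1.0, -0.4, 0.4]
grip_width: 0.449
```

Run:
```python
from h import *
st([.548,.0085,.077],BY)
```

```text
t 6.5 tip [0.5502 0.016  0.1293] F [-1.05 -0.4   0.43] w 0.449 q [ 0.52  0.34 -0.75  1.76  0.25  1.14 -2.03]
turn 0.004 other -3.137
shift [ 0.0523 -0.0011  0.0077]
```

>>> play_rows --increments ".01 0 .008 0;.015 0 0 0;.015 0 0 0;.01 0 0 0;0 0 0 0"

```text
clock: 7.0
position: [0.5476, 0.0054, 0.0833]
ee_rot: [0.538, 0.458, -0.538, 0.46]
ft_force: [-0.1, 0.0, -0.2]
grip_width: 0.45
```

Run:
```python
from h import *
st([.548,.0085,.077],BY)
from workcell import camera
c=camera("scene");cv2.imwrite("pics/s4.png",cv2.resize(c["img"][130:280,170:330],None,fx=4,fy=4,interpolation=cv2.INTER_CUBIC))
```

```text
t 7.0 tip [0.5476 0.0054 0.0753] F [-0.05  0.02 -0.21] w 0.45 q [ 0.51  0.4  -0.72  1.81  0.3   1.04 -2.05]
turn 0.002 other -3.14
shift [-0.0017 -0.0001 -0.0032]
```

View pics/s4.png

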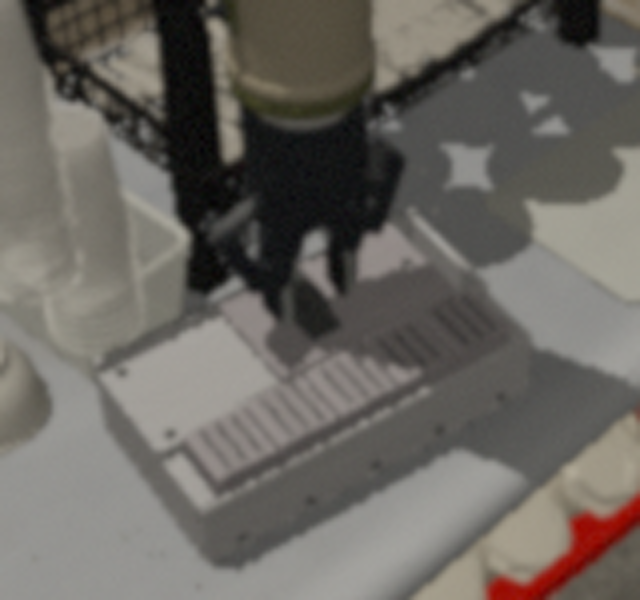

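>>> play_rows --increments "-.0015 0 -.003 0;0 0 0 0;0 0 0 0;0 0 0 0" --hand 1 --squeeze 30

```text
clock: 7.45
position: [0.5487, 0.0085, 0.0863]
ee_rot: [0.539, 0.458, -0.538, 0.46]
ft_force: [1.0, 1.0, -4.5]
grip_width: 0.153
```

>>> play_rows --increments "0 0 -.015 0;0 0 -.02 0;0 0 -.02 0;0 0 -.02 0;0 0 -.01 0;0 0 -.005 0;0 0 0 0"

```text
clock: 8.15
position: [0.5639, 0.0937, 0.0863]
ee_rot: [-0.538, -0.454, 0.541, -0.459]
ft_force: [-0.2, 0.4, -1.9]
grip_width: 0.159
```

Run:
```python
from h import *
o,R,p=st([.5485,.0085,.077]+.088*BY,BY)
```

```text
t 8.15 tip [0.5639 0.0937 0.0783] F [-0.16  0.35 -1.86] w 0.159 q [ 0.35  0.45 -0.73  1.74  0.35  1.08 -2.24]
turn -0.006 other 3.135
shift [ 0.0013 -0.0017 -0.0014]
```

>>> play_rows --increments "0 0 -.003 0;0 0 -.003 0;0 0 0 0"

```text
clock: 8.45
position: [0.5639, 0.0933, 0.0863]
ee_rot: [-0.537, -0.452, 0.545, -0.459]
ft_force: [-0.0, 1.1, -2.4]
grip_width: 0.154
```

>>> play_rows --increments "0 0 0 0;0 0 0 0;0 0 0 0;-.02 0 0 0;-.03 0 0 0;-.03 0 0 0;-.02 -.01 .03 0;0 0 .03 0;0 0 .03 0;0 0 .04 0;0 0 .04 0;0 0 .04 0;0 0 .02 0;0 0 0 0" --hand 0

```text
clock: 9.85
position: [0.5157, -0.1351, 0.1967]
ee_rot: [-0.538, -0.452, 0.541, -0.463]
ft_force: [0.1, 0.2, -0.6]
grip_width: 0.501
```

Run:
```python
from h import *
o,R,p=st(None,BY)
from workcell import camera
for n,(a,b,c,d) in {"scene":(180,280,180,320),"top":(165,245,170,290)}.items():
  k=6 if n=="top" else 5.5
  c0=camera(n);cv2.imwrite(f"pics/{n}5.png",cv2.resize(c0["img"][a:b,c:d],None,fx=k,fy=k,interpolation=cv2.INTER_CUBIC))
```

```text
t 9.85 tip [ 0.5158 -0.1353  0.1887] F [ 0.07  0.15 -0.64] w 0.501 q [ 0.76  0.21 -0.67  1.74  0.16  1.23 -1.68]
turn -0.004 other 3.138
```

View pics/scene5.png

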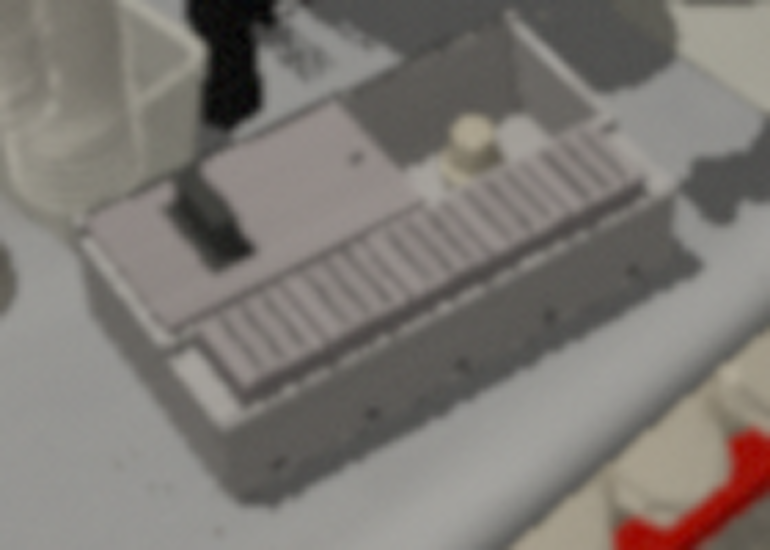

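View pics/top5.png

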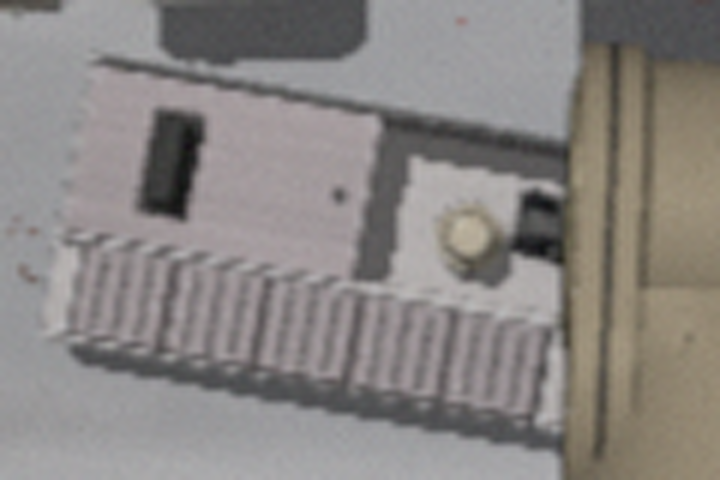

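Run:
```python
from h import *
t=lambda p,z:Z("top",p,(170,165),6,z)
s=lambda p,z:Z("scene",p,(180,180),5.5,z)
print(t((470,231),.059),s((473,128),.059)); print("wide",t((466,235),.03),t((437,235),.03),t((500,235),.03))
print("wide s",s((445,170),.03),s((498,160),.03))
print("floor corners",t((415,158),.011),t((390,280),.011))
SC=np.array([.484,.030,.07]);print("comp walls front/back/-y", [ (lambda x: (x@BX,x@BY))(q-(SC)) for q in (t((470,231),.059),s((473,128),.059))])
st([.52,-.06,.1],BY)
```

```text
[ 0.53385575 -0.04583653  0.059     ] [ 0.53197532 -0.04420293  0.059     ]
wide [ 0.53333185 -0.04362558  0.03      ] [ 0.5332663  -0.02969884  0.03      ] [ 0.53340869 -0.05995218  0.03      ]
wide s [ 0.54146389 -0.03419514  0.03      ] [ 0.52775944 -0.0574154   0.03      ]
floor corners [ 0.57173895 -0.01828808  0.011     ] [ 0.51213265 -0.00652837  0.011     ]
comp walls front/back/-y [(np.float64(0.061301100852115285), np.float64(-0.06692496325426286)), (np.float64(0.059184424142835236), np.float64(-0.065611818703838))]
t 9.95 tip [ 0.5164 -0.1318  0.1887] F [0.82 0.6  0.3 ] w 0.504 q [ 0.76  0.21 -0.67  1.74  0.15  1.23 -1.69]
turn 0.0 other -3.141
shift [ 0.0878 -0.0086 -0.0725]
```

>>> play_rows --increments "0 .005 -.03 0;0.01 .005 -.03 0;0.02 .006 -.03 0;.03 0 0 0;.03 0 0 0;0 0 0 0" --hand -0.18

```text
clock: 10.55
position: [0.5504, -0.0302, 0.1055]
ee_rot: [0.536, 0.457, -0.534, 0.467]
ft_force: [-0.7, 0.2, 0.2]
grip_width: 0.594
```

Run:
```python
from h import *
st([.533,-.045,.014],BY)
```

```text
t 10.55 tip [ 0.5505 -0.0303  0.0975] F [-0.66  0.18  0.2 ] w 0.594 q [ 0.57  0.37 -0.71  1.79  0.28  1.07 -1.96]
turn 0.015 other -3.127
shift [ 0.0834 -0.0163  0.0165]
```

>>> play_rows --increments "0 -.016 .016 .015;0 0 0 0"

```text
clock: 10.75
position: [0.5323, -0.0401, 0.1068]
ee_rot: [0.539, 0.455, -0.535, 0.464]
ft_force: [0.6, -0.5, -0.4]
grip_width: 0.592
```

Run:
```python
from h import *
st([.533,-.045,.014],BY)
```

```text
t 10.75 tip [ 0.5324 -0.0402  0.0988] F [ 0.63 -0.53 -0.41] w 0.592 q [ 0.6   0.33 -0.71  1.84  0.25  1.06 -1.93]
turn 0.005 other -3.137
shift [0.0848 0.0002 0.0043]
```

>>> play_rows --increments ".02 0 .004 0;.02 0 0.001 0;.02 0 0 0;.01 0 0 0;0 0 0 0"

```text
clock: 11.25
position: [0.5387, -0.0412, 0.0433]
ee_rot: [0.541, 0.453, -0.531, 0.468]
ft_force: [-0.5, -0.2, 0.8]
grip_width: 0.588
```

Run:
```python
from h import *
st([.533,-.045,.014],BY)
from workcell import camera
c=camera("scene");cv2.imwrite("pics/s6.png",cv2.resize(c["img"][150:250,200:320],None,fx=6,fy=6,interpolation=cv2.INTER_CUBIC))
```

```text
t 11.25 tip [ 0.5389 -0.0412  0.0353] F [-0.51 -0.16  0.81] w 0.588 q [ 0.57  0.42 -0.67  1.88  0.33  0.93 -1.98]
turn 0.009 other -3.132
shift [ 0.0212 -0.0058  0.0045]
```

View pics/s6.png

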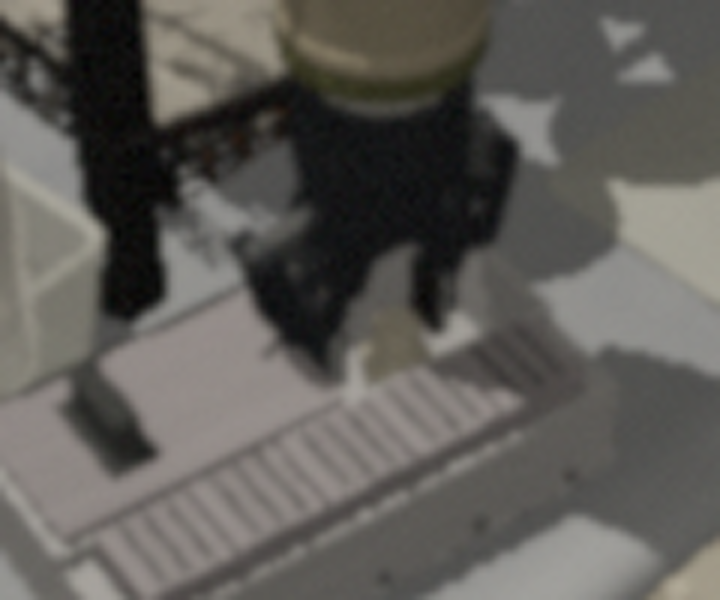

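>>> play_rows --increments "0 -.006 .0045 0;.008 0 0.001 0;.008 0 0 0;.005 0 0 0;0 0 0 0"

```text
clock: 11.8
position: [0.5355, -0.0449, 0.0317]
ee_rot: [0.541, 0.452, -0.53, 0.472]
ft_force: [-8.1, -3.5, 11.2]
grip_width: 0.589
```

Run:
```python
from h import *
o,R,p=st([.533,-.045,.014],BY);print(R[:,0])
```

```text
t 11.8 tip [ 0.5357 -0.045   0.0237] F [-8.11 -3.5  11.22] w 0.589 q [ 0.57  0.43 -0.67  1.9   0.35  0.9  -1.99]
turn 0.012 other -3.13
shift [ 0.0096 -0.003   0.0003]
[ 0.03037557 -0.0111364  -0.99947652]
```

Run:
```python
from h import *
from workcell import camera
st()
c=camera("scene");cv2.imwrite("pics/s7.png",cv2.resize(c["img"][165:245,220:320],None,fx=8,fy=7.5,interpolation=cv2.INTER_CUBIC))
c=camera("top");cv2.imwrite("pics/t7.png",cv2.resize(c["img"][155:255,170:300],None,fx=6,fy=6,interpolation=cv2.INTER_CUBIC))
```

```text
t 11.8 tip [ 0.5357 -0.045   0.0237] F [-8.11 -3.5  11.22] w 0.589 q [ 0.57  0.43 -0.67  1.9   0.35  0.9  -1.99]
```

View pics/s7.png

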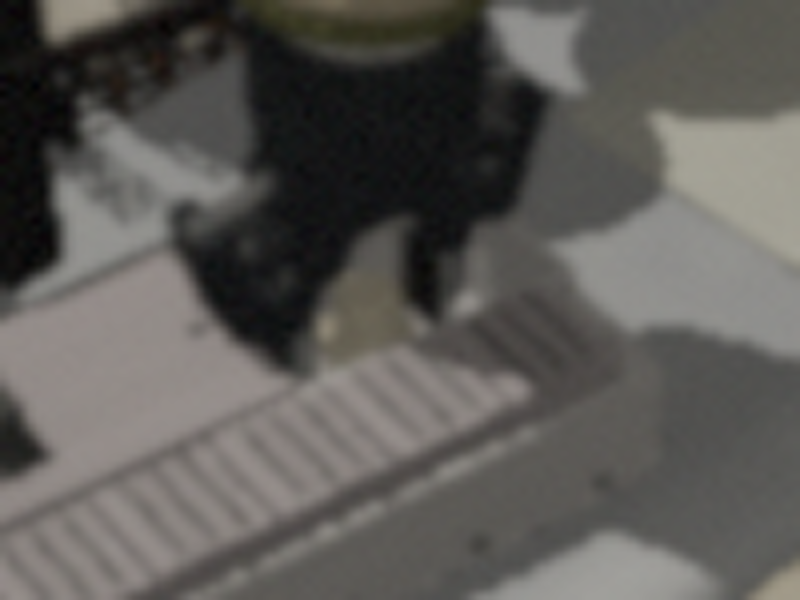

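View pics/t7.png

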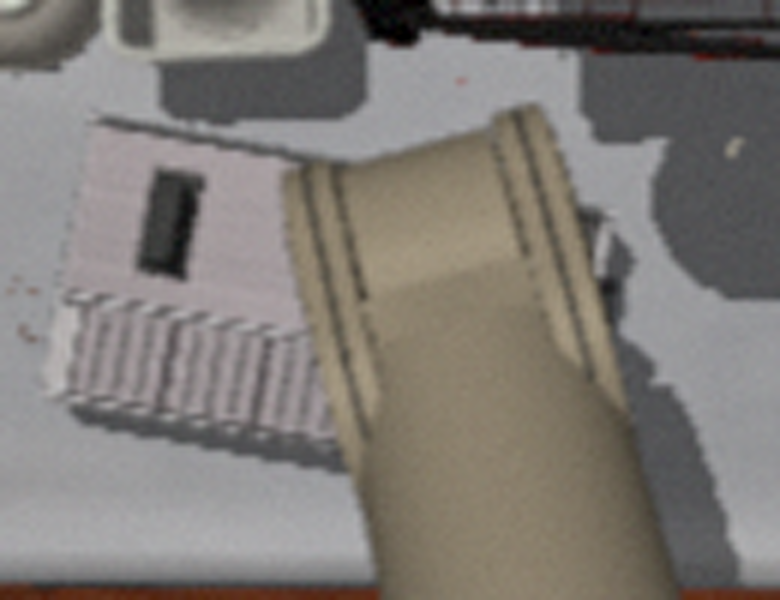

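Run:
```python
from h import *
o,R,p=st();F=np.array(o["ft_force"]);T=np.array(o["torque"]);print(T,R.T@F,R.T@T)
# line of action if torque about TCP
for nm,ref in(("tcp",p),("wrist",p-.15*R[:,0]),("fl",p-.2*R[:,0])):
    r=np.cross(F,T)/(F@F)
    for k in np.linspace(-12,12,7): pass
    # point on line at z=.07 and .02
    for z in(.03,.07,.1):
        s=(z-(ref+r)[2])/F[2];q=ref+r+s*F;d=q-p;print(nm,z,"relBX",round(float(d@BX),3),"relBY",round(float(d@BY),3))
```

```text
t 11.9 tip [ 0.5362 -0.0452  0.0232] F [-15.29  -1.4   30.07] w 0.591 q [ 0.57  0.43 -0.67  1.9   0.35  0.9  -1.99]
[1.15988389 2.46954522 0.7466533 ] [-30.5260445  -13.91283518   3.82725118] [-0.73572869  0.80547803 -2.6098628 ]
tcp 0.03 relBX -0.087 relBY 0.026
tcp 0.07 relBX -0.107 relBY 0.021
tcp 0.1 relBX -0.121 relBY 0.017
wrist 0.03 relBX -0.018 relBY 0.046
wrist 0.07 relBX -0.037 relBY 0.04
wrist 0.1 relBX -0.052 relBY 0.037
fl 0.03 relBX 0.005 relBY 0.052
fl 0.07 relBX -0.014 relBY 0.047
fl 0.1 relBX -0.029 relBY 0.043
```

>>> play_rows --increments "-.008 0 0 0;-.004 0 0.003 0;0 0 0 0" --hand -0.04

```text
clock: 12.2
position: [0.5354, -0.0484, 0.0439]
ee_rot: [0.542, 0.451, -0.53, 0.472]
ft_force: [-0.1, 0.4, -0.2]
grip_width: 0.52
```

Run:
```python
from h import *
from workcell import camera
st([.533,-.048,.014],BY)
c=camera("scene");cv2.imwrite("pics/s8.png",cv2.resize(c["img"][165:245,220:320],None,fx=8,fy=7.5,interpolation=cv2.INTER_CUBIC))
```

```text
t 12.2 tip [ 0.5356 -0.0485  0.0359] F [-0.08  0.43 -0.18] w 0.52 q [ 0.58  0.41 -0.67  1.89  0.33  0.92 -1.97]
turn 0.011 other -3.13
shift [ 0.0218 -0.0034 -0.0003]
```

View pics/s8.png

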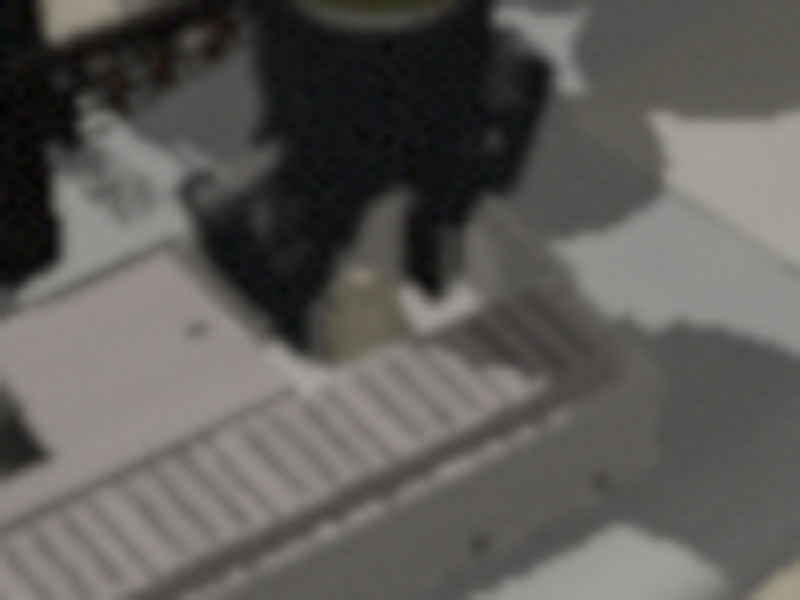

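Run:
```python
from h import *
o,R,p=st()
for u,v in((185,190),(205,240),(240,290),(300,355),(430,295),(545,110),(510,190),(455,285)):
    a=ray("scene",220+(u+.5)/8-.5,165+(v+.5)/7.5-.5,0);b=ray("scene",220+(u+.5)/8-.5,165+(v+.5)/7.5-.5,.2)
    for off in(-.012,):
        s=((p+off*BX-a)@BX)/((b-a)@BX);q=a+s*(b-a);print((u,v),"relBY",round(float((q-p)@BY),4),"z rel tip",round(float(q[2]-p[2]+.008),4))
```

```text
t 12.25 tip [ 0.5356 -0.0483  0.0356] F [-0.32  0.48 -0.  ] w 0.52 q [ 0.58  0.41 -0.67  1.89  0.33  0.92 -1.97]
(185, 190) relBY 0.0776 z rel tip 0.119
(205, 240) relBY 0.0713 z rel tip 0.0928
(240, 290) relBY 0.0593 z rel tip 0.0621
(300, 355) relBY 0.0369 z rel tip 0.0163
(430, 295) relBY -0.0163 z rel tip 0.0143
(545, 110) relBY -0.0623 z rel tip 0.0789
(510, 190) relBY -0.0489 z rel tip 0.0478
(455, 285) relBY -0.0268 z rel tip 0.0131
```

>>> play_rows --increments ".006 -.003 0 0;.005 -.001 0 0;0 0 0 0" --hand 0

```text
clock: 12.55
position: [0.5306, -0.0478, 0.0302]
ee_rot: [0.542, 0.451, -0.53, 0.471]
ft_force: [-0.2, 0.7, 0.6]
grip_width: 0.495
```

>>> play_rows --increments ".003 .001 0 0;.002 0 0 0;0 0 0 0"

```text
clock: 12.85
position: [0.5321, -0.0504, 0.0252]
ee_rot: [0.541, 0.45, -0.531, 0.471]
ft_force: [-1.2, -0.6, -0.1]
grip_width: 0.501
```

>>> play_rows --increments ".002 0 -.003 0;0 0 0 0"

```text
clock: 13.05
position: [0.5328, -0.051, 0.0236]
ee_rot: [0.541, 0.448, -0.533, 0.471]
ft_force: [0.9, 2.8, -0.0]
grip_width: 0.497
```

>>> play_rows --increments "0 0 0 0;0 0 0 0;0 0 0 0;0 0 0 0" --hand 1 --squeeze 30

```text
clock: 13.45
position: [0.5331, -0.0501, 0.0239]
ee_rot: [0.541, 0.448, -0.532, 0.472]
ft_force: [0.9, -1.5, 2.0]
grip_width: 0.362
```

>>> play_rows --increments "-.01 0 0 0;-.02 0 0 0;-.03 0 0 0;-.03 0 0 0;-.03 0 0 0;0 0 0 0"

```text
clock: 14.05
position: [0.5279, -0.0446, 0.1494]
ee_rot: [0.54, 0.451, -0.531, 0.471]
ft_force: [0.0, -0.2, -0.1]
grip_width: 0.359
```

Run:
```python
from h import *
from workcell import camera
o,R,p=st(None,BY);print(R[:,0])
c=camera("scene");cv2.imwrite("pics/s9.png",cv2.resize(c["img"][100:260,190:350],None,fx=3.75,fy=3.75,interpolation=cv2.INTER_CUBIC))
```

```text
t 14.05 tip [ 0.5281 -0.0447  0.1414] F [ 0.   -0.21 -0.08] w 0.359 q [ 0.64  0.25 -0.73  1.82  0.2   1.11 -1.88]
turn 0.011 other -3.131
[ 0.02821222 -0.01260514 -0.99952248]
```

View pics/s9.png

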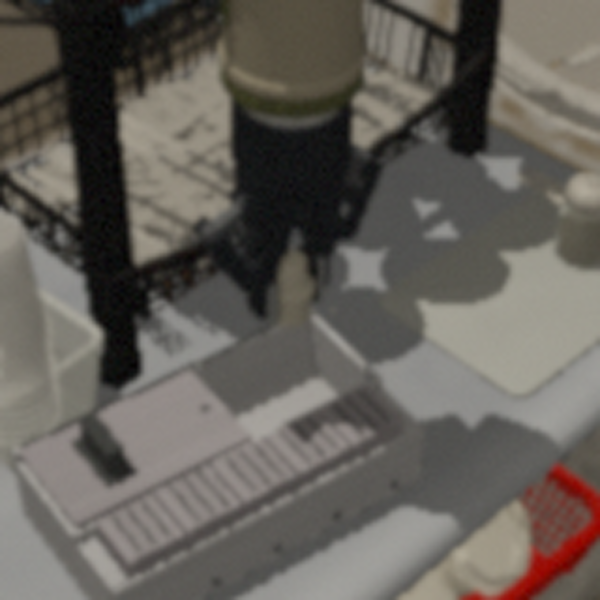

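Run:
```python
from h import *
st([.510,-.255,.10])
```

```text
t 14.1 tip [ 0.5272 -0.0448  0.1396] F [-0.24  0.43  0.1 ] w 0.36 q [ 0.64  0.25 -0.73  1.82  0.2   1.11 -1.88]
shift [0.0417 0.0131 0.21  ]
```

>>> play_rows --increments "0 0 .03 0;0 .002 .03 0;0 .003 .03 0;0 .003 .03 0;0 .003 .03 0;0 .002 .03 0;0.02 0 .025 0;.02 0 0 0;0 0 0 0"

```text
clock: 15.0
position: [0.506, -0.2535, 0.102]
ee_rot: [0.538, 0.457, -0.531, 0.469]
ft_force: [-0.1, 0.5, 0.3]
grip_width: 0.364
```

Run:
```python
from h import *
o,R,p=st([.510,-.255,.010]);print(R[:,0])
```

```text
t 15.0 tip [ 0.5062 -0.2536  0.094 ] F [-0.05  0.45  0.34] w 0.364 q [ 0.88  0.37 -0.59  1.77  0.24  1.05 -1.51]
shift [0.0841 0.0024 0.0006]
[ 0.01811754 -0.00634698 -0.99981572]
```

>>> play_rows --increments ".015 .001 0 0;.02 0 0 0;.02 0 0 0;.015 0 0 0;.006 0 0 0;0 0 0 0"

```text
clock: 15.6
position: [0.5098, -0.2503, 0.0223]
ee_rot: [0.537, 0.459, -0.529, 0.47]
ft_force: [0.1, -0.1, -0.9]
grip_width: 0.365
```

>>> play_rows --increments ".002 0 0 0;.001 0 0 0;.001 0 0 0;0 0 0 0"

```text
clock: 16.0
position: [0.5114, -0.2506, 0.0203]
ee_rot: [0.538, 0.458, -0.529, 0.471]
ft_force: [-0.7, -0.3, -1.0]
grip_width: 0.359
```

>>> play_rows --increments ".002 0 0 0;.0015 0 0 0;0 0 0 0"

```text
clock: 16.3
position: [0.5119, -0.2509, 0.0173]
ee_rot: [0.538, 0.457, -0.529, 0.471]
ft_force: [0.8, -0.4, 0.5]
grip_width: 0.359
```

>>> play_rows --increments ".001 0 0 0;.001 0 0 0;0 0 0 0"

```text
clock: 16.6
position: [0.5124, -0.2511, 0.0175]
ee_rot: [0.537, 0.457, -0.529, 0.472]
ft_force: [-0.1, 0.6, -0.3]
grip_width: 0.362
```

>>> play_rows --increments ".002 0 0 0;0 0 0 0"

```text
clock: 16.8
position: [0.5131, -0.2512, 0.0174]
ee_rot: [0.537, 0.456, -0.529, 0.472]
ft_force: [-0.2, 0.8, -1.7]
grip_width: 0.361
```

>>> play_rows --increments "0 0 0 0;0 0 0 0;0 0 0 0;0 0 0 0" --hand 0

```text
clock: 17.2
position: [0.513, -0.2513, 0.0168]
ee_rot: [0.537, 0.456, -0.529, 0.472]
ft_force: [-0.2, -0.3, 0.3]
grip_width: 0.5
```

Run:
```python
from h import *
from workcell import camera
o,R,p=st(None,BY);print(R[:,0])
c=camera("scene");cv2.imwrite("pics/s10.png",cv2.resize(c["img"][100:220,260:400],None,fx=5,fy=5,interpolation=cv2.INTER_CUBIC))
```

```text
t 17.2 tip [ 0.5132 -0.2513  0.0088] F [-0.21 -0.32  0.34] w 0.5 q [ 0.83  0.49 -0.55  1.82  0.32  0.9  -1.57]
turn 0.022 other -3.12
[ 0.02352294 -0.00919453 -0.99968102]
```

View pics/s10.png

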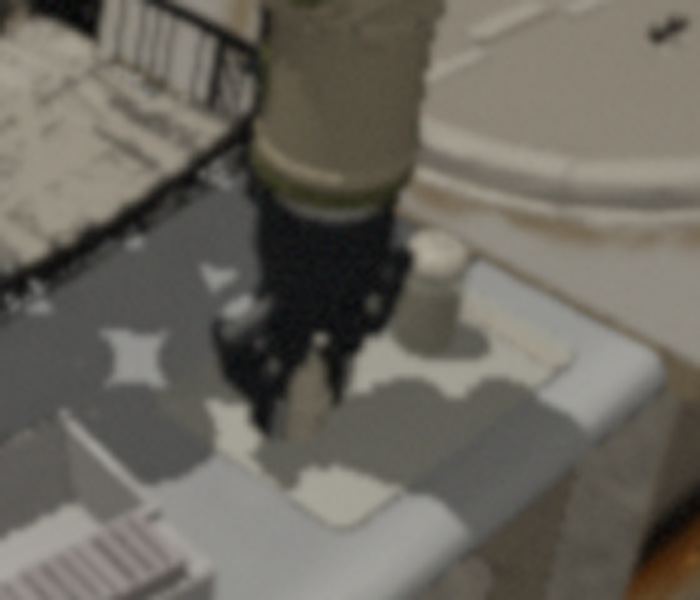

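>>> play_rows --increments "-.01 0 0 0;-.02 0 0 0;-.03 0 0 0;-.03 0 0 0;-.03 0 0 0;-.01 0 -.04 0;0 0 -.04 0;0 0 -.04 0;0 0 -.04 0;0 0 -.03 0;0 0 0 0" --hand -0.1

```text
clock: 18.35
position: [0.5374, -0.0554, 0.1588]
ee_rot: [0.539, 0.454, -0.528, 0.473]
ft_force: [-0.5, 0.1, -0.0]
grip_width: 0.549
```

Run:
```python
from h import *
from workcell import camera
o,R,p=st([.565,.095,.15],BY)
c=camera("scene");cv2.imwrite("pics/s11.png",cv2.resize(c["img"][100:220,260:400],None,fx=5,fy=5,interpolation=cv2.INTER_CUBIC))
```

```text
t 18.35 tip [ 0.5376 -0.0555  0.1508] F [-0.46  0.11 -0.03] w 0.549 q [ 0.65  0.26 -0.73  1.78  0.21  1.14 -1.85]
turn 0.019 other -3.122
shift [ 0.      0.0059 -0.1529]
```

View pics/s11.png

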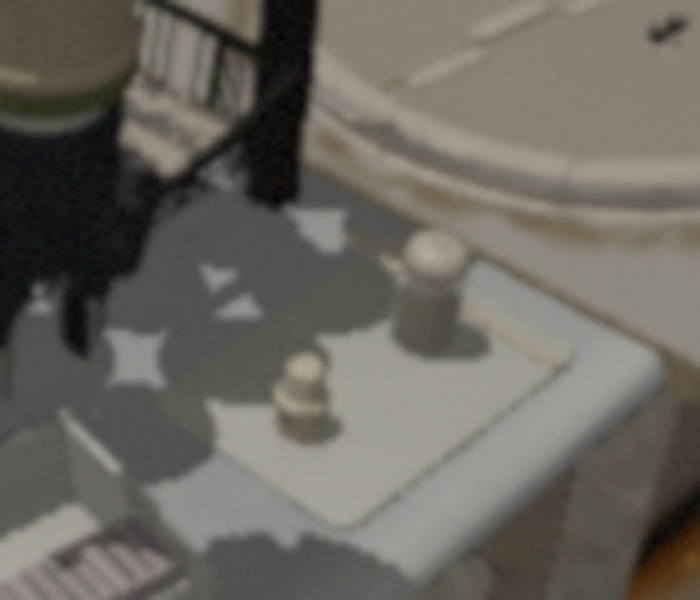

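>>> play_rows --increments "0 .001 -.03 .015;0 .002 -.03 0;0 .002 -.03 0;0 .002 -.03 0;0 .001 -.03 0;0 0 -.003 0;0 0 0 0"

```text
clock: 19.1
position: [0.5715, 0.086, 0.1596]
ee_rot: [0.545, 0.444, -0.537, 0.466]
ft_force: [-0.1, -0.1, 0.5]
grip_width: 0.546
```

Run:
```python
from h import *
o,R,p=st([.5637,.0935,.080],BY)
```

```text
t 19.1 tip [0.5718 0.0859 0.1516] F [-0.13 -0.11  0.5 ] w 0.546 q [ 0.39  0.37 -0.76  1.68  0.3   1.18 -2.19]
turn -0.012 other 3.13
shift [ 0.0712 -0.0115 -0.0069]
```

>>> play_rows --increments ".01 -.012 -.007 -.01;.015 0 0 0;.015 0 0 0;.01 0 0 0;0 0 0 0"

```text
clock: 19.6
position: [0.5636, 0.0858, 0.1058]
ee_rot: [0.544, 0.443, -0.537, 0.468]
ft_force: [0.2, 0.4, -0.4]
grip_width: 0.548
```

Run:
```python
from h import *
o,R,p=st([.5637,.0935,.080],BY)
```

```text
t 19.6 tip [0.5639 0.0857 0.0978] F [ 0.21  0.4  -0.36] w 0.548 q [ 0.37  0.41 -0.75  1.75  0.34  1.08 -2.23]
turn -0.011 other 3.131
shift [ 0.0176 -0.0021 -0.0079]
```

>>> play_rows --increments "0 -.002 -.009 -.01;.008 0 0 0;.008 0 0 0;0 0 0 0"

```text
clock: 20.0
position: [0.5645, 0.0951, 0.0886]
ee_rot: [0.542, 0.446, -0.535, 0.47]
ft_force: [0.2, 0.4, 0.5]
grip_width: 0.548
```

Run:
```python
from h import *
from workcell import camera
o,R,p=st([.5637,.0935,.080],BY)
c=camera("scene");cv2.imwrite("pics/s12.png",cv2.resize(c["img"][150:250,180:300],None,fx=5,fy=5,interpolation=cv2.INTER_CUBIC))
```

```text
t 20.0 tip [0.5647 0.095  0.0806] F [0.2  0.37 0.5 ] w 0.548 q [ 0.35  0.44 -0.74  1.76  0.37  1.06 -2.26]
turn -0.001 other 3.141
shift [ 0.0006 -0.0008  0.0016]
```

View pics/s12.png

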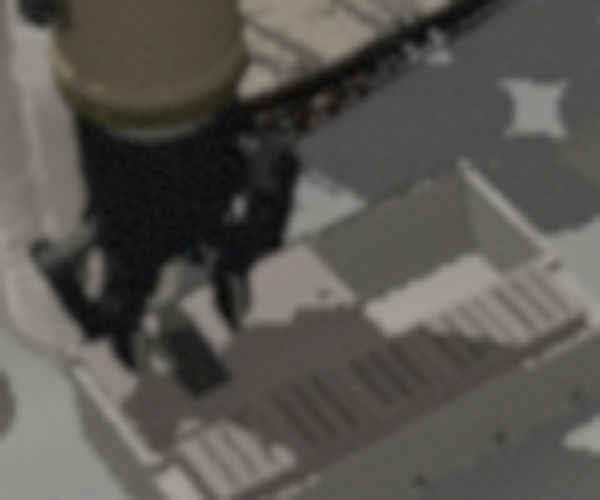

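>>> play_rows --increments "0 0 0 0;0 0 0 0;0 0 0 0;0 0 0.01 0;0 0 .015 0;0 0 .02 0;0 0 .02 0;0 0 .015 0;0 0 0 0" --hand 1 --squeeze 60

```text
clock: 20.95
position: [0.5493, 0.0074, 0.0899]
ee_rot: [0.543, 0.445, -0.537, 0.469]
ft_force: [0.7, -2.0, -1.9]
grip_width: 0.145
```

Run:
```python
from h import *
H=np.array([.5485,.0085,.0785])
o,R,p=st(H-.02*BY,BY)
```

```text
t 20.95 tip [0.5496 0.0072 0.0819] F [ 0.71 -2.01 -1.93] w 0.145 q [ 0.51  0.38 -0.73  1.82  0.32  1.03 -2.08]
turn -0.006 other 3.136
shift [ 0.0036 -0.0012  0.0188]
```

Now the last ~19 mm against the catch.

>>> play_rows --increments "0 0 0.006 0;0 0 .006 0;0 0 .005 0;0 0 .004 0;0 0 0.003 0;0 0 .003 0;0 0 0 0"

```text
clock: 21.65
position: [0.5458, -0.0121, 0.0899]
ee_rot: [0.545, 0.449, -0.531, 0.468]
ft_force: [2.0, 2.6, -5.7]
grip_width: 0.143
```

Run:
```python
from h import *
H=np.array([.5485,.0085,.0785])
o,R,p=st(H-.02*BY,BY)
```

```text
t 21.65 tip [ 0.5461 -0.0122  0.0819] F [ 1.99  2.61 -5.68] w 0.143 q [ 0.56  0.37 -0.73  1.84  0.3   1.01 -2.02]
turn 0.001 other -3.14
shift [ 0.0034 -0.001  -0.0008]
```

>>> play_rows --increments "0 0 0.004 0;0 0 .004 0;0 0 0 0"

```text
clock: 21.95
position: [0.5459, -0.0118, 0.0899]
ee_rot: [0.547, 0.453, -0.526, 0.468]
ft_force: [3.6, 2.7, -5.4]
grip_width: 0.14
```

>>> play_rows --increments "0 0 0 0;0 0 0 0;0 0 0 0;-.015 0 0 0;-.03 0 0 0;-.03 0 0 0;-.03 0 0 0;-.03 0 0.03 0;0 0 .04 0;0 0 0.04 0;0 0 .03 0;0 0 0 0" --hand 0.1

```text
clock: 23.15
position: [0.5196, -0.1556, 0.2422]
ee_rot: [0.546, 0.451, -0.524, 0.474]
ft_force: [0.0, 0.0, -0.1]
grip_width: 0.448
```

Run:
```python
from h import *
o,R,p=st(None,BY)
from workcell import camera
for n,(a,b,c,d) in {"scene":(130,280,170,360),"top":(165,245,170,290)}.items():
  k=6 if n=="top" else 4
  c0=camera(n);cv2.imwrite(f"pics/{n}13.png",cv2.resize(c0["img"][a:b,c:d],None,fx=k,fy=k,interpolation=cv2.INTER_CUBIC));cv2.imwrite(f"pics/{n}13full.png",c0["img"])
```

```text
t 23.15 tip [ 0.5199 -0.1556  0.2342] F [ 0.01  0.05 -0.08] w 0.448 q [ 0.83  0.18 -0.69  1.68  0.11  1.28 -1.59]
turn 0.015 other -3.126
```

View pics/scene13.png

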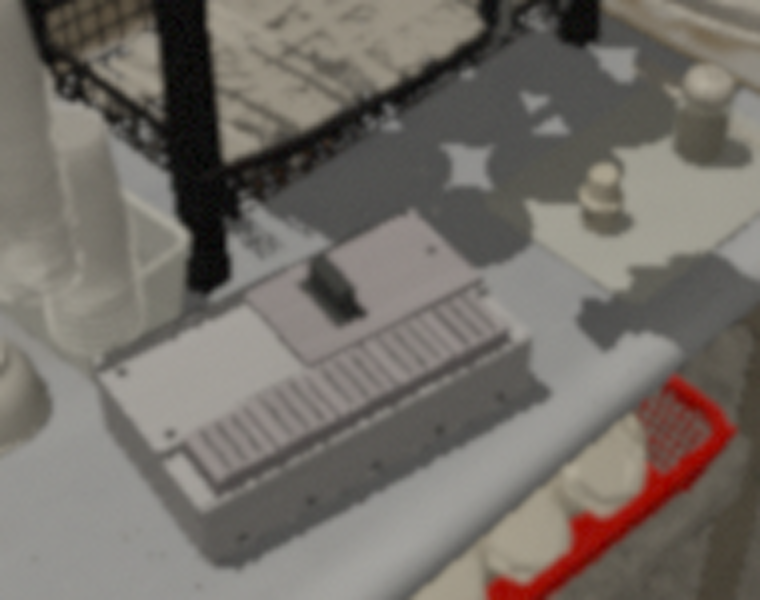

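View pics/top13.png

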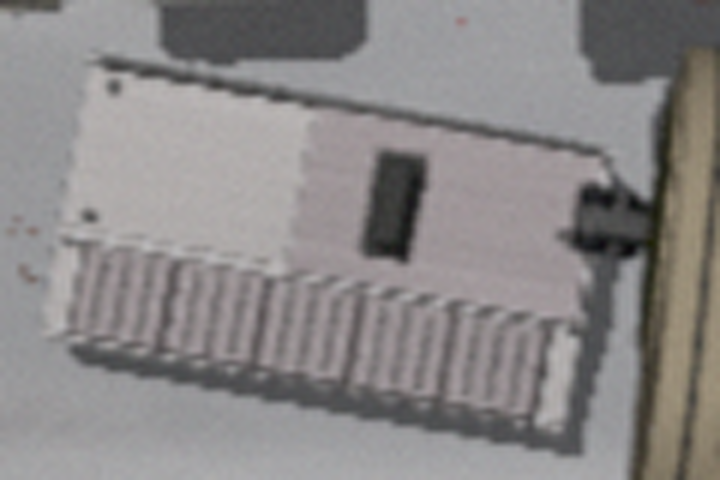

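View pics/top13full.png

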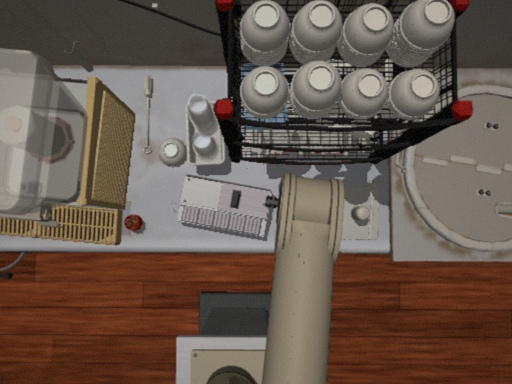

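```bash
python3 -c "
from workcell import workorder;print(workorder.hand_in())"
```

```text
the job is handed in; nothing more can be done
None
```

The job is handed in at about 23 s of robot time: the spout stands upright on the mat and the lid is shut again.

**What I did**
1. I felt the slats starting from the -y end. The first was a dummy: about 10 N just past its 2 mm stop.
2. The second, at y = -44 mm, gave softly at 1 to 2 N. I stopped feeling there, pressed it 12 mm down, and the lid sprang ajar.
3. I slid the lid fully open by its handle, then lifted out the spout and stood it on the clear half of the mat at about (0.51, -0.25).
4. I pulled the lid shut until it stopped moving, then let go.

**Last checks**
- In both cameras the lid is back in the same place as before I opened it, and it stayed there after I let go.
- The spout stands upright on the mat, and the gripper is clear of everything, with wrist force near zero.
- The shaker, toothpick jar and bowl look unmoved. The shaker, jar and bowl were only compared by eye.

**What went wrong or disagreed**
- **Contact in the box:** the first time I reached for the spout, part of the gripper touched the compartment rim or the lid's edge. The wrist force rose to about 34 N in total (30 N upward) before I backed off. I then narrowed the opening to about 43 mm, moved over a few millimetres and went in freely.
- **Setting the spout down:** the arm stopped descending at about the expected height without a clear contact force, so the spout may have dropped a fraction of a millimetre when released.
- **Camera positions:** the two cameras' positions for the slat strip differed by about 5 to 7 mm. I used values in between, and the contacts agreed with them.

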